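Free the stuck stopper of the tall bead jar in the art room

ROBOT

A 6-joint arm with a two-finger parallel gripper is mounted at the origin on the work surface. World frame = base frame: x ahead of the robot, y to its left, z up, the work surface at z = 0. Lengths are in mm, angles in rad, forces in N, time in s.
With the tool pointing down it reaches from about 350 to 775 mm from the base axis. Payload 7.3 kg.
Tool frame: the origin (TCP) lies midway between the tips of the shut fingers; the grasp point (between the pads) lies 19 mm behind it (bot.hold_point_z is the distance from the TCP to the grasp point, in mm); z points along the fingers, y is the direction in which the jaws open and shut (so a half turn about z gives the same grasp; the last joint's range is limited). The gripper opens to 92 mm and grips with 3 to 60 N. Pads are 19 mm wide; open, the fingers measure 130 mm over their backs; the gripper's body (75 mm by 190 mm) begins 47 mm behind the grasp point.
Start: joints at [1.03, 0.342, 1.524, -0, 1.275, -0.146], TCP at [201.915, 484.639, 226.741] pointing down, gripper open.
Joint ranges: [-2.53, 2.53], [-0.77, 2.02], [0.04, 2.7], [-1, 4.14], [0.28, 2.66], [-3.11, 3.11]. Speed limits (rad/s): [2.57, 2.57, 3.14, 3.14, 3.14, 3.14].

INTERFACE

Orientations are given as [roll, pitch, yaw] about the fixed x, y, z axes, in that order (R = Rz(yaw) Ry(pitch) Rx(roll)).
In Python, from plant import bot gives the robot as it stands.
- The arm moves only by the tool servo_tool, never from a script. Its argument "series" is a list of rows, each a list of 5 numbers: the opening, from 0 (shut) to 1 (fully open), then the shift along the tool's x, y, z each as a share of 50 mm, from -1 to 1, then the turn about the tool's z as a share of 90 degrees, from -1 to 1. In form: [[gripper, tx, ty, tz, spin], ...]. A call has 1 to 20 rows; each row shifts and turns the commanded pose from where the row before left it, along the tool's axes as they then stand; what a row does not reach is not made up. A row lasts 1/8 s, in which the tool goes at most 62.5 mm and 10.7 degrees, less where a joint would pass 70% of its speed; a pose out of reach is approached as far as the arm can. A call with a number of a shift or a turn outside -1 to 1 is refused whole. A call with a gripper value outside its range is refused whole. The fingers move at their own pace and stop on an object; the grip force is fixed at half the most. Time passes only in rows, so rows that do not move let the fingers close. It gives the time, the measured TCP pose, the force and the opening at its end, in the units of the state.
- bot.get_obs(): the state, without advancing time (a new reading comes with each control period).
- bot.capture(name): name is "scene" or "top" or "wrist"; returns the picture (480x640x3 uint8, red, green, blue); there is no depth.
- bot.camera_model(name): a dict with "mtx" (3x3 intrinsics, pixels), "world_from_camera" (4x4, takes a point from camera to world coordinates). Camera axes: x right, y up, looking along -z (the intrinsics and any distortion apply to the point x, -y, -z); pixel columns grow to the right and rows downward; lengths in mm; the calibration is good to about 2 mm. A picture is of the moment at which its call begins: read the wrist's pose just before it. camera_model takes no time and is no camera call; for the wrist camera it gives the pose at the moment of the call.
- bot.close_job(): hands the job in, once; it reports no verdict.
Trained networks look in the newest picture that a camera, given by its name, has taken for a name from the list of things; names that differ only in an ending like _2 or _b are one class to them, and where a whole thing is asked for, a point or a joint stands for the part that bears it (a point fixed in the world has none). Each returns a list of dicts, best first, with "p" (0 to 1); they miss things now and then, are a little off and sometimes report something else, mostly with a low value. They report only what shows in the picture. A call takes as long as a camera call.
- bot.outline_of(camera, label): "mask" (480x640 bool, what is visible of it).
- bot.pinpoint(camera, label): "point" ([x, y, z] in mm, in the coordinates of the camera as it stood for that picture, good to about 4 mm: a listed point, or the origin of a listed thing).
The state is a dict: "time": time; "joint_positions": joint angles; "dq": joint speeds; "tau": joint torques, N m; "tool_pos": TCP position; "tcp_rot": TCP orientation; "contact_force": force on the tool from outside, world axes, zero at the start; "moment": the same for the moment, N m; "grip_width": finger opening in mm.
Only numpy, scipy, OpenCV 4.12 (cv2) and the standard library are available. Lean on these libraries where they do the work, as an engineer would, in place of code of your own. Each camera call takes 0.05 s, during which the arm holds its last target.

TASK

The wooden stopper of the tall jar is stuck. Take it by its grip, twist it about 20 degrees to one side and back again while its plug is still in the neck, pulling upwards until it comes free, then stand it upright, plug down, on the middle of the square cork mat and let go of it. Leave the short jar with its stopper where it is.

Things in the scene. Friction and masses are not known exactly. Their poses are not given: they have to be found in the camera images.
- lid_grip (a point): Centre of the grip of the tall jar's loose stopper (wood, 70 g): an upright bar 46 mm long (x), 14 thick (y), 34 high; pinch it from above across y. Under it a flange (76 mm dia., 7 thick, top 17 mm below this point) on the jar's rim, then a plug (56 mm dia., 20 long, underside 44 mm below this point). z is up. Straight pull about 12 N, turning 0.3 N m; lifts more easily while turning.
- jar_mouth (a point): Centre of the rim of the tall glass jar (72 mm dia., rim 150 mm above the table, white beads inside; foot screwed to the table, so it neither moves nor turns). Four rubber lips in the neck squeeze the plug, which is free after a 20 mm lift. At the start the stopper is fully in, its x axis along this frame's x axis, its grip's centre 24 mm above this point.
- mat_top (a point): Centre of the top face of the square cork mat, 120 x 120 mm, 6 mm thick, stuck to the table.
- short_jar: The short jar, not to be opened: same build and kind of wooden stopper as the tall one, but its rim is only 95 mm above the table (top of its grip 136 mm) and its beads are dark. It stands loose on a 96 mm square plywood foot, 0.6 kg. Origin: centre of the foot's underside.

How it is judged (in metres and radians):
On the way, in this order (a step that is already met when the one before it is completed fails the run):
1. the stopper is turned at least 10 degrees to either side while its plug is still in the neck (angle between the x axis of lid_grip and the x axis of jar_mouth, either way round above 0.175 rad and distance between lid_grip and jar_mouth below 0.04 m), for 0.05 s.
2. it is turned back to within 7 degrees of where it began, its plug still in the neck (angle between the x axis of lid_grip and the x axis of jar_mouth, either way round below 0.122 rad and distance between lid_grip and jar_mouth below 0.04 m), for 0.05 s.
3. the stopper is lifted clear of the jar (z of lid_grip in the frame of jar_mouth above 0.046 m), for 0.1 s.
At the end, for the whole second after the job is handed in: The tall jar's stopper stands still and upright (within 10 degrees), plug down on the cork mat, its axis within 30 mm of the mat's centre, released; the short jar is within 20 mm of where it stood (horizontal distance between lid_grip and mat_top below 0.03 m and z of lid_grip in the frame of mat_top between 0.038 and 0.05 m and angle between lid_grip's own z axis and vertical below 0.17 rad and distance of short_jar from where it was at the start of the episode below 0.02 m); the robot touches nothing.
It fails at once if the short jar is pushed or lifted more than 20 mm (distance of short_jar from where it was at the start of the episode above 0.02 m).
It fails at once if the short jar is tipped more than 15 degrees (angle between short_jar's own z axis and vertical above 0.26 rad).
It also fails if it takes over 50 s, if anything falls off the work surface, if the arm or the gripper's body presses on something with over 40 N, if the wrist force passes 120 N, or if a joint passes its speed limit or range.

## Working session

There is one attempt and no reset: what is moved stays moved. The work goes in short steps, Python scripts to look and compute and a tool call to move; the robot and the scene stay as the last step left them, time stands still between calls to the robot, and variables do not carry over. Pictures are saved under pics/ and viewed, and the job is handed in when it is done.

Besides the shell and the picture viewer there is one more tool, called after "Emit:" as name(argument=value, ...), one argument or row to a line, values as JSON. servo_tool: Moves the arm, as the interface text tells. Shift numbers are shares of 50 mm and turn numbers shares of 90 degrees, none past 1 either way. Its arguments: {"type":"object","properties":{"series":{"type":"array"}},"required":["series"]}

```bash
ls; mkdir -p pics; cat > h.py <<'E'
import numpy as np,cv2
from plant import bot
def look(cam,name):
    im=bot.capture(cam); cv2.imwrite(f'pics/{name}.png',im[:,:,::-1]); return im
def pts(cam,labels):
    M=np.array(bot.camera_model(cam)["world_from_camera"])
    for l in labels:
        for d in bot.pinpoint(cam,l)[:3]:
            print(cam,l,round(d['p'],2),(M@np.r_[d['point'],1])[:3].round(1))
E
python3 - <<'E'
from h import *
o=bot.get_obs();print({k:np.round(v,3) for k,v in o.items()})
for c in ['scene','top']:
    look(c,c+'0'); pts(c,['lid_grip','jar_mouth','mat_top','short_jar'])
look('wrist','wrist0')
E
```

```text
pics
{'time': np.float64(0.0), 'joint_positions': array([ 1.03 ,  0.343,  1.525, -0.   ,  1.275, -0.146]), 'dq': array([-0.   , -0.001, -0.001,  0.   ,  0.001,  0.001]), 'tau': array([ -0.   , -43.125, -24.422,   0.072,   0.056,  -0.   ]), 'tool_pos': array([201.709, 484.256, 226.045]), 'tcp_rot': array([-3.14 , -0.   ,  2.747]), 'contact_force': array([-0.221,  0.284, -0.096]), 'moment': array([ 0.009, -0.011,  0.036]), 'grip_width': np.float64(92.128)}
scene lid_grip 0.94 [ 549.2 -203.1  171.3]
scene mat_top 0.62 [552.8 265.6   6.8]
scene short_jar 0.65 [570.8 -42.6   3.7]
top lid_grip 0.91 [ 543.9 -207.6  171.3]
top mat_top 0.63 [551.6 268.8   8.2]
top short_jar 0.57 [ 5.71e+02 -4.21e+01  5.00e-01]
```

View pics/scene0.png

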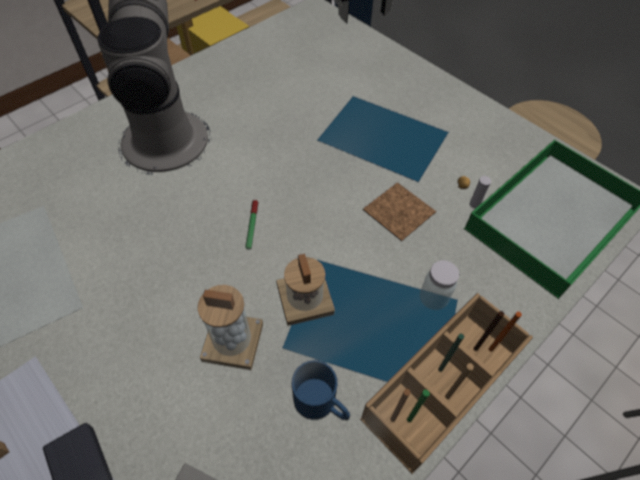

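View pics/top0.png

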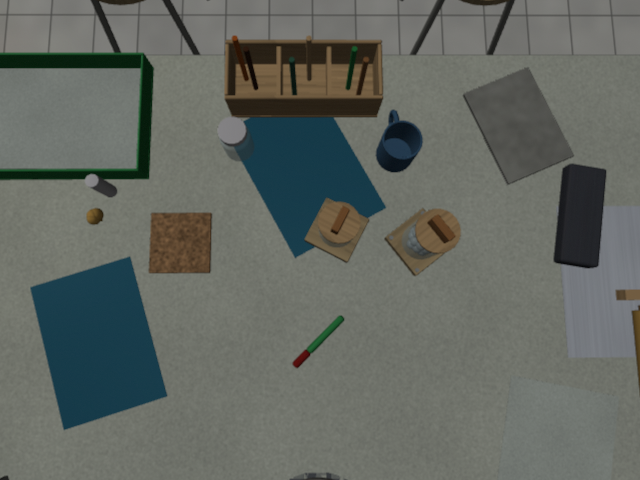

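View pics/wrist0.png

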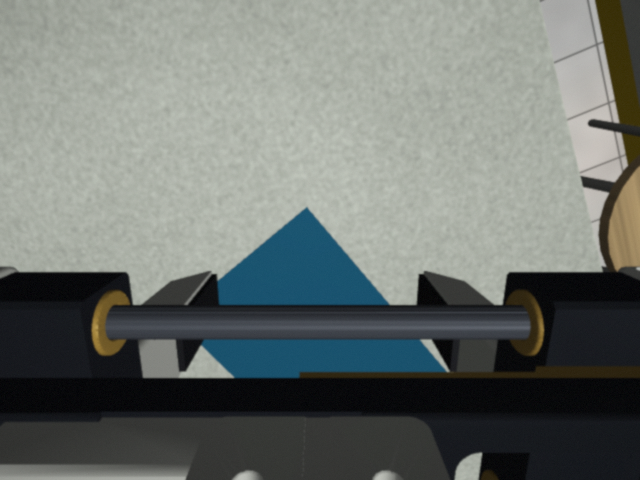

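```bash
python3 - <<'E'
from h import *
for c in ['scene','top']:
    m=bot.camera_model(c);K=np.array(m['mtx']);M=np.array(m['world_from_camera']);print(c,{k:v for k,v in m.items() if k not in('mtx','world_from_camera')},M[:3,3].round())
    def pr(p):
        q=np.linalg.inv(M)@np.r_[p,1];q=K@np.array([q[0],-q[1],-q[2]]);return (q[:2]/q[2]).round(1)
    print(pr([0,0,0]),pr([202,484,226]),pr([546,-205,174]))
im=cv2.imread('pics/top0.png')[180:290,290:480];cv2.imwrite('pics/topc.png',cv2.resize(im,None,fx=4,fy=4,interpolation=cv2.INTER_CUBIC))
E
```

```text
scene {} [ 920. -345.  876.]
[164.1 140. ] [363.3  16.8] [217.1 298.7]
top {} [427.   8. 927.]
[317.6 537.8] [-27.1 468.4] [441.3 228.2]
```

View pics/topc.png

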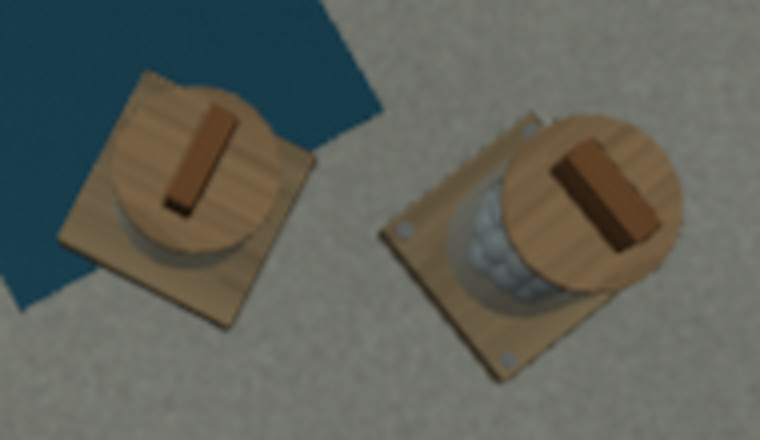

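```bash
cat >> h.py <<'E'
def bp(cam,uv,z,M=None):
    m=bot.camera_model(cam);K=np.array(m['mtx']);M=np.array(m['world_from_camera']) if M is None else M
    r=np.linalg.inv(K)@np.r_[uv,1];d=M[:3,:3]@np.array([r[0],-r[1],-r[2]]);c=M[:3,3]
    return c+d*(z-c[2])/d[2]
E
python3 - <<'E'
from h import *
P=[bp('top',(290+x/4,180+y/4),191) for x,y in [(592,139),(660,214),(635,238),(568,160)]]
for p in P: print(p.round(1))
print(np.mean(P,0).round(1))
for a,b in[(0,1),(3,2)]:
    d=P[b]-P[a];print(np.linalg.norm(d),np.degrees(np.arctan2(d[1],d[0])))
# flange ellipse from crop: left 502,right 684,top 114,bottom 293
print(bp('top',(290+593/4,180+203/4),157))
im=bot.capture('top')
for d in bot.outline_of('top','mat_top')[:2]:
    m=d['mask'];ys,xs=np.nonzero(m);print(d['p'],xs.mean(),ys.mean(),m.sum(),bp('top',(xs.mean(),ys.mean()),6))
for d in bot.outline_of('top','lid_grip')[:2]:
    m=d['mask'];ys,xs=np.nonzero(m);print(d['p'],xs.min(),xs.max(),ys.min(),ys.max(),m.sum())
E
```

```text
[ 565.2 -195.9  191. ]
[ 534.6 -221.7  191. ]
[ 525.  -211.3  191. ]
[ 556.7 -185.9  191. ]
[ 545.4 -203.7  191. ]
40.02012697133441 -139.78961961067122
40.58716546272285 -141.28388711089644
[ 544.42793164 -204.51696867  157.        ]
0.78 179.69897130481863 241.93936112615052 3694 [549.06379293 266.95284503   6.        ]
0.77 415 459 208 252 1571
```

Emit:
servo_tool(
  series=[
    [1,0,0,0,0.119],
    [1,0,0,0,0.119],
    [1,0,0,0,0.119],
    [1,0,0,0,0.119],
    [1,0,0,0,0.119],
    [1,0,0,0,0.119],
    [1,0,0,0,0.119],
    [1,0,0,0,0.119],
    [1,0,0,0,0.119],
    [1,0,0,0,0.119],
    [1,0,0,0,0.119],
  ],
)

```text
time: 2.08
tool_pos: [201.9, 484.6, 226.8]
tcp_rot: [-3.142, -0.0, 0.684]
contact_force: [0.6, -1.0, -0.5]
grip_width: 92.0
```

```bash
cat >> h.py <<'E'
from scipy.spatial.transform import Rotation as Ro
def togo(x,y,z):
    o=bot.get_obs();R=Ro.from_euler('xyz',o['tcp_rot']).as_matrix()
    print('t',o['time'].round(2) if hasattr(o['time'],'round') else o['time'],'tcp',np.round(o['tool_pos'],1),'rpy deg',np.degrees(o['tcp_rot']).round(2),'F',np.round(o['contact_force'],1),'M',np.round(o['moment'],2),'w',np.round(o['grip_width'],1),'q',np.round(o['joint_positions'],2))
    d=R.T@(np.array([x,y,z])-o['tool_pos']);print('tool shift mm',d.round(1),'units',(d/50).round(3))
E
python3 -c "
from h import *
togo(545,-204.5,232)"
```

```text
t 2.075 tcp [201.9 484.6 226.8] rpy deg [-1.800e+02 -1.000e-02  3.922e+01] F [ 0.6 -1.  -0.5] M [-0.08  0.13  0.  ] w 92.0 q [1.03 0.34 1.52 0.   1.28 1.92]
tool shift mm [-169.9  750.8   -5.3] units [-3.398 15.017 -0.106]
```

Emit:
servo_tool(
  series=[
    [1,-0.2,0.883,-0.006,0],
    [1,-0.2,0.883,-0.006,0],
    [1,-0.2,0.883,-0.006,0],
    [1,-0.2,0.883,-0.006,0],
    [1,-0.2,0.883,-0.006,0],
    [1,-0.2,0.883,-0.006,0],
    [1,-0.2,0.883,-0.006,0],
    [1,-0.2,0.883,-0.006,0],
    [1,-0.2,0.883,-0.006,0],
    [1,-0.2,0.883,-0.006,0],
    [1,-0.2,0.883,-0.006,0],
    [1,-0.2,0.883,-0.006,0],
    [1,-0.2,0.883,-0.006,0],
    [1,-0.2,0.883,-0.006,0],
    [1,-0.2,0.883,-0.006,0],
    [1,-0.2,0.883,-0.006,0],
    [1,-0.2,0.883,-0.006,0],
    [1,0,0,0,0],
    [1,0,0,0,0],
  ],
)

```text
time: 4.45
tool_pos: [548.6, -201.7, 231.5]
tcp_rot: [-3.14, 0.0, 0.69]
contact_force: [0.5, 0.1, 0.6]
grip_width: 91.8
```

```bash
python3 -c "
from h import *
togo(545,-204.5,163)
look('wrist','w1');pts('wrist',['lid_grip','jar_mouth'])
look('top','t1');pts('top',['lid_grip'])"
```

```text
t 4.45 tcp [ 548.6 -201.7  231.5] rpy deg [-1.7993e+02  1.0000e-02  3.9560e+01] F [0.5 0.1 0.6] M [-0.09  0.15 -0.  ] w 91.8 q [-0.48  0.45  1.34  0.    1.35  0.4 ]
tool shift mm [-4.5 -0.  68.5] units [-9.100e-02 -1.000e-03  1.369e+00]
wrist lid_grip 0.8 [ 550.2 -204.9  170.2]
```

View pics/w1.png

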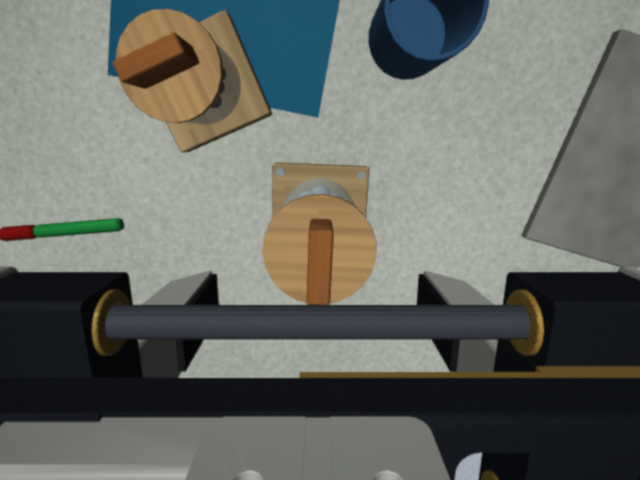

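```bash
python3 -c "
from h import *
print(bp('wrist',(320,249),157))
for u in [(310,221),(331,221),(332,232),(309,232)]: print(u,bp('wrist',u,191))
"
```

```text
[ 549.79584395 -203.59002222  157.        ]
(310, 221) [ 566.26548041 -182.4294862   191.        ]
(331, 221) [ 573.64633355 -191.34847594  191.        ]
(332, 232) [ 569.2262511  -195.80393989  191.        ]
(309, 232) [ 561.0793563  -185.95927314  191.        ]
```

Emit:
servo_tool(
  series=[
    [1,-0.04,0.012,0.27,0],
    [1,0,0,0.3,0],
    [1,0,0,0.3,0],
    [1,0,0,0.3,0],
    [1,0,0,0.2,0],
    [1,0,0,0,0],
    [1,0,0,0,0],
  ],
)

```text
time: 5.58
tool_pos: [548.1, -204.1, 163.7]
tcp_rot: [3.141, -0.0, 0.691]
contact_force: [0.0, -0.2, 0.3]
grip_width: 91.7
```

```bash
python3 -c "
from h import *
togo(547,-204,163)"
```

```text
t 5.575 tcp [ 548.1 -204.1  163.7] rpy deg [ 1.7995e+02 -3.0000e-02  3.9570e+01] F [ 0.  -0.2  0.3] M [-0.    0.14  0.05] w 91.7 q [-0.49  0.5   1.45  0.    1.19  0.39]
tool shift mm [-0.8 -0.8  0.7] units [-0.016 -0.016  0.015]
```

Emit:
servo_tool(
  series=[
    [0,0,0,0,0],
    [0,0,0,0,0],
    [0,0,0,0,0],
    [0,0,0,0,0],
    [0,0,0,0,0],
    [0,0,0,0,0],
    [0,0,0,0,0],
    [0,0,0,0,0],
  ],
)

```text
time: 6.58
tool_pos: [547.8, -203.9, 163.3]
tcp_rot: [-3.142, -0.0, 0.691]
contact_force: [0.2, 0.2, -0.2]
grip_width: 16.7
```

```bash
python3 -c "
from h import *
togo(547,-204,163)"
```

```text
t 6.575 tcp [ 547.8 -203.9  163.3] rpy deg [-1.800e+02 -1.000e-02  3.957e+01] F [ 0.2  0.2 -0.2] M [-0.09  0.07 -0.01] w 16.7 q [-0.49  0.5   1.45  0.    1.19  0.39]
tool shift mm [-0.7 -0.5  0.3] units [-0.014 -0.01   0.006]
```

Maybe still closing; wait one bit more, then twist with a slight pull.

Emit:
servo_tool(
  series=[
    [0,0,0,0,0],
    [0,0,0,0,0],
    [0,0,0,0,0],
  ],
)

```text
time: 6.95
tool_pos: [547.7, -203.9, 163.3]
tcp_rot: [-3.141, -0.0, 0.691]
contact_force: [-0.2, 1.0, 0.4]
grip_width: 14.0
```

Emit:
servo_tool(
  series=[
    [0,0,0,-0.005,0.04],
    [0,0,0,-0.005,0.04],
    [0,0,0,-0.005,0.04],
    [0,0,0,-0.005,0.04],
  ],
)

```text
time: 7.45
tool_pos: [547.7, -204.0, 164.0]
tcp_rot: [-3.141, 0.0, 0.438]
contact_force: [-0.5, 0.6, -1.5]
grip_width: 13.7
```

```bash
python3 -c "
from h import *
togo(547,-204,163)
look('scene','s2');look('wrist','w2')"
```

```text
t 7.45 tcp [ 547.7 -204.   164. ] rpy deg [-1.7998e+02  2.0000e-02  2.5070e+01] F [-0.5  0.6 -1.5] M [-0.1   0.14  0.22] w 13.7 q [-0.49  0.5   1.45 -0.    1.19  0.65]
tool shift mm [-0.7 -0.3  1. ] units [-0.013 -0.005  0.02 ]
```

View pics/w2.png

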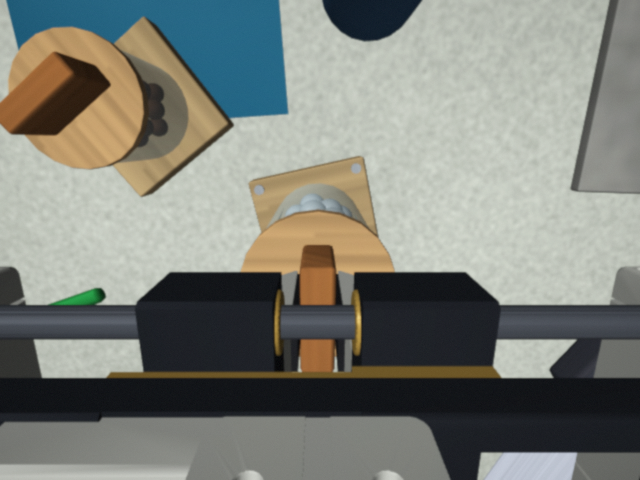

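View pics/s2.png

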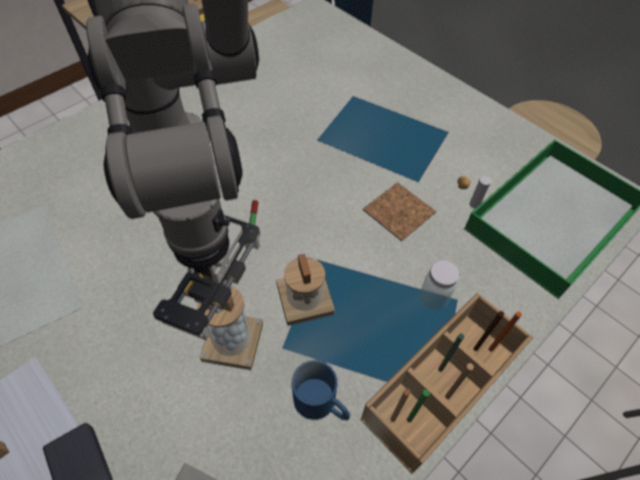

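The bar (col 318, rows 245–370) stays aligned with the fingers while the jar's foot appears rotated 14°, so the stopper is turning with the grip.

Emit:
servo_tool(
  series=[
    [0,0,0,-0.01,0.04],
    [0,0,0,-0.01,0.04],
    [0,0,0,-0.01,0],
    [0,0,0,-0.02,-0.04],
    [0,0,0,-0.02,-0.04],
    [0,0,0,-0.02,-0.04],
    [0,0,0,-0.02,-0.04],
    [0,0,0,-0.02,-0.04],
    [0,0,0,-0.02,-0.04],
    [0,0,0,0,0],
  ],
)

```text
time: 8.8
tool_pos: [547.6, -203.8, 171.5]
tcp_rot: [-3.141, 0.0, 0.692]
contact_force: [0.4, 0.0, -4.7]
grip_width: 14.2
```

```bash
python3 -c "
from h import *
togo(547,-204,163)
look('wrist','w3')"
```

```text
t 8.8 tcp [ 547.6 -203.8  171.5] rpy deg [-1.7995e+02  1.0000e-02  3.9630e+01] F [ 0.4  0.  -4.7] M [0.   0.16 0.06] w 14.2 q [-0.49  0.5   1.44  0.    1.21  0.39]
tool shift mm [-0.5 -0.2  8.5] units [-0.011 -0.005  0.17 ]
```

View pics/w3.png

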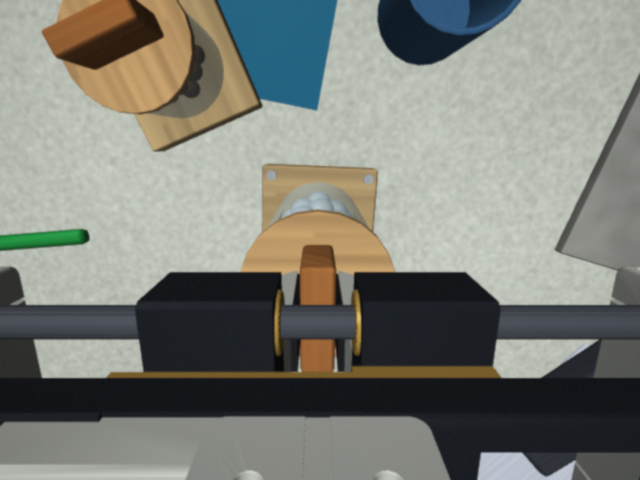

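The grip still sits the same in the fingers (bar top at row 245), lifted 8 mm and turned back. Pull on with a small wiggle.

Emit:
servo_tool(
  series=[
    [0,0,0,-0.04,0.03],
    [0,0,0,-0.04,0.03],
    [0,0,0,-0.04,-0.03],
    [0,0,0,-0.04,-0.03],
    [0,0,0,-0.04,0.03],
    [0,0,0,-0.04,0.03],
    [0,0,0,-0.04,-0.03],
    [0,0,0,-0.04,-0.03],
    [0,0,0,-0.2,0],
    [0,0,0,-0.3,0],
    [0,0,0,-0.4,0],
    [0,0,0,-0.4,0],
    [0,0,0,0,0],
    [0,0,0,0,0],
  ],
)

```text
time: 10.6
tool_pos: [547.6, -203.8, 252.5]
tcp_rot: [-3.141, 0.0, 0.69]
contact_force: [-0.3, -0.9, -1.7]
grip_width: 13.9
```

```bash
python3 -c "
from h import *
look('wrist','w4');look('scene','s4');look('top','t4');pts('top',['lid_grip','mat_top'])
pts('scene',['lid_grip','mat_top'])
togo(551,267,240)
"
```

```text
top mat_top 0.78 [549.2 271.7  10.8]
scene mat_top 0.94 [551.5 267.1   6.1]
t 10.95 tcp [ 547.7 -203.9  252.4] rpy deg [-1.7996e+02  1.0000e-02  3.9570e+01] F [ 0.1  0.8 -1.4] M [-0.08  0.14 -0.02] w 13.6 q [-0.49  0.44  1.31  0.    1.4   0.39]
tool shift mm [ 302.5 -360.9   12.6] units [ 6.05  -7.219  0.252]
```

View pics/w4.png

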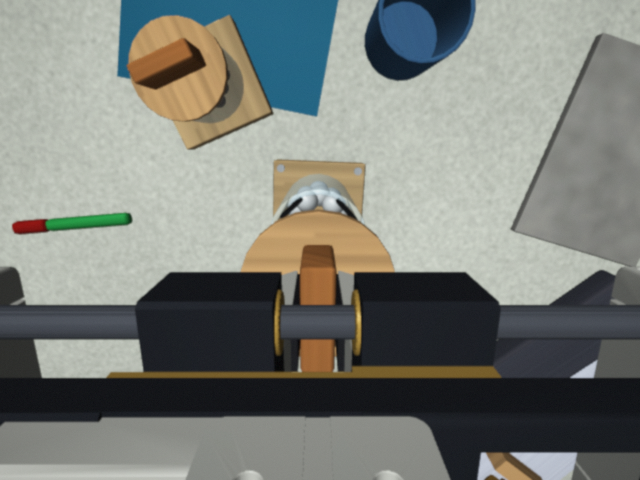

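View pics/s4.png

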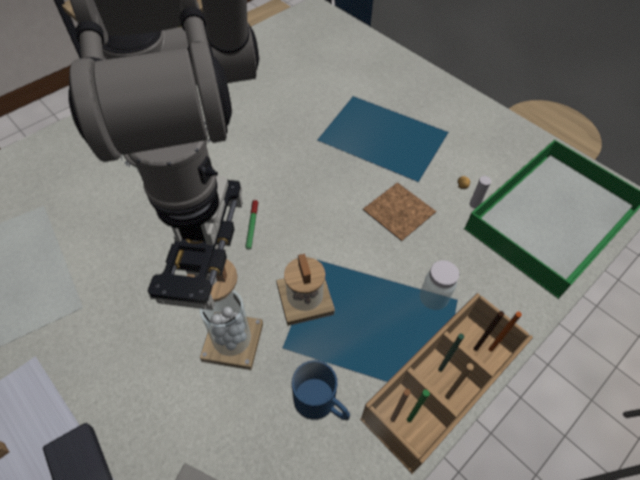

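Emit:
servo_tool(
  series=[
    [0,0.3,-0.35,0,0],
    [0,0.5,-0.6,0,0],
    [0,0.5,-0.6,0,0],
    [0,0.5,-0.6,0,0],
    [0,0.5,-0.6,0,0],
    [0,0.5,-0.6,0,0],
    [0,0.5,-0.6,0,0],
    [0,0.5,-0.6,0,0],
    [0,0.5,-0.6,0,0],
    [0,0.5,-0.6,0,0],
    [0,0.5,-0.6,0,0],
    [0,0.5,-0.6,0,0],
    [0,0.25,-0.27,0,0],
    [0,0,0,0,0],
    [0,0,0,0,0],
  ],
)

```text
time: 12.82
tool_pos: [551.0, 266.0, 252.8]
tcp_rot: [3.141, 0.001, 0.69]
contact_force: [1.0, -0.6, -1.3]
grip_width: 14.0
```

```bash
python3 -c "
from h import *
look('wrist','w5');look('top','t5');pts('top',['lid_grip','mat_top','short_jar'])
look('scene','s5');pts('scene',['lid_grip','mat_top','short_jar'])
togo(551,267.5,42)
"
```

```text
top lid_grip 0.72 [549.6 262.9 264.9]
top mat_top 0.75 [548.2 270.5   9.9]
top short_jar 0.64 [570.  -41.4  -1.5]
scene lid_grip 0.72 [549.1 262.6 263.6]
scene mat_top 0.9 [554.2 264.7   7. ]
scene short_jar 0.83 [571.  -44.7   2. ]
t 13.275 tcp [551.1 266.7 252.9] rpy deg [ 1.800e+02 -1.000e-02  3.955e+01] F [ 0.4 -0.1 -0.7] M [-0.06  0.12  0.01] w 14.0 q [0.33 0.49 1.22 0.   1.43 1.21]
tool shift mm [  0.4  -0.7 210.9] units [ 0.007 -0.013  4.218]
```

View pics/w5.png

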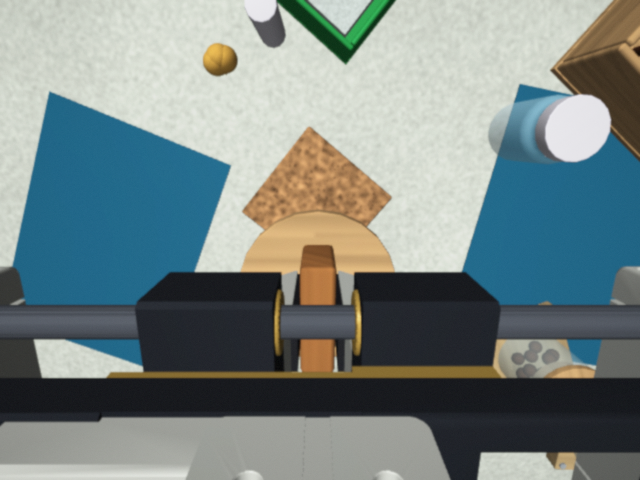

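View pics/s5.png

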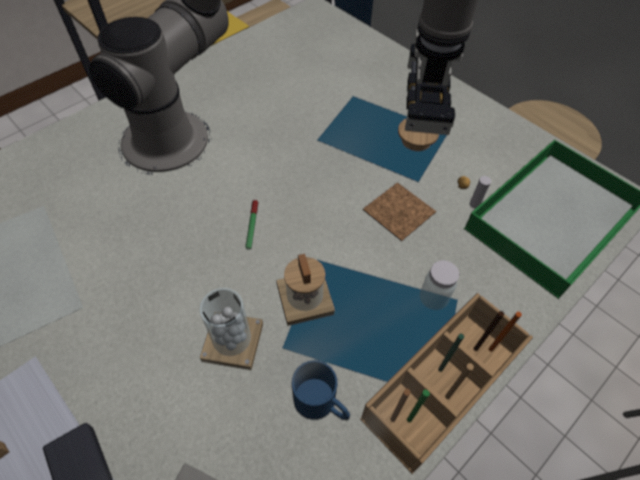

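Emit:
servo_tool(
  series=[
    [0,0.02,-0.03,0.3,0],
    [0,0,0,0.5,0],
    [0,0,0,0.6,0],
    [0,0,0,0.6,0],
    [0,0,0,0.6,0],
    [0,0,0,0.6,0],
    [0,0,0,0.5,0],
    [0,0,0,0.3,0],
    [0,0,0,0.12,0],
    [0,0,0,0,0],
    [0,0,0,0,0],
  ],
)

```text
time: 14.65
tool_pos: [551.5, 269.1, 47.8]
tcp_rot: [3.141, -0.002, 0.691]
contact_force: [-0.3, 0.9, -1.6]
grip_width: 13.6
```

Emit:
servo_tool(
  series=[
    [0,0,0,0.03,0],
    [0,0,0,0.03,0],
    [0,0,0,0.03,0],
    [0,0,0,0,0],
  ],
)

```text
time: 15.15
tool_pos: [550.8, 268.8, 42.2]
tcp_rot: [-3.141, 0.0, 0.691]
contact_force: [-0.0, 0.1, -0.5]
grip_width: 13.7
```

```bash
python3 -c "
from h import *
togo(551,268,39.3)
look('scene','s6');pts('scene',['lid_grip'])
"
```

```text
t 15.15 tcp [550.8 268.8  42.2] rpy deg [-1.7999e+02  1.0000e-02  3.9570e+01] F [-0.   0.1 -0.5] M [-0.07  0.14 -0.01] w 13.7 q [0.33 0.69 1.48 0.   0.97 1.21]
tool shift mm [-0.3  0.8  2.9] units [-0.007  0.015  0.058]
scene lid_grip 0.74 [549.1 265.9  50.7]
```

View pics/s6.png

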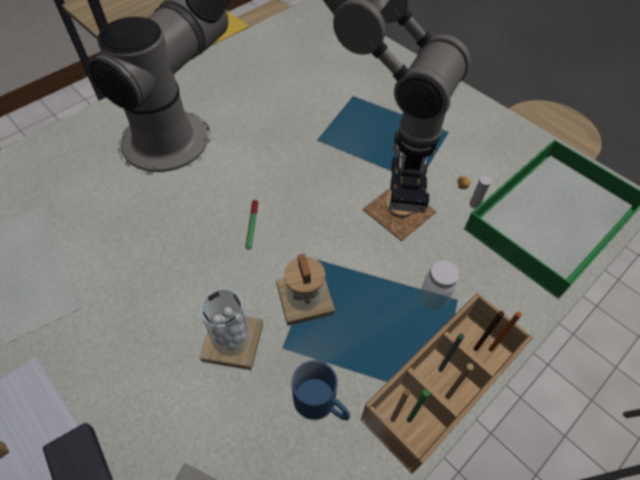

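Emit:
servo_tool(
  series=[
    [0,0,0,0.02,0],
    [0,0,0,0.02,0],
    [0,0,0,0,0],
  ],
)

```text
time: 15.62
tool_pos: [550.8, 268.8, 40.2]
tcp_rot: [-3.141, 0.0, 0.691]
contact_force: [0.0, 0.5, -1.3]
grip_width: 14.0
```

Emit:
servo_tool(
  series=[
    [0,0,0,0.01,0],
    [0,0,0,0.01,0],
    [0,0,0,0,0],
  ],
)

```text
time: 16.0
tool_pos: [550.9, 268.8, 39.3]
tcp_rot: [-3.142, -0.0, 0.691]
contact_force: [0.2, -0.6, -1.2]
grip_width: 13.8
```

Emit:
servo_tool(
  series=[
    [0,0,0,0.015,0],
    [0,0,0,0,0],
  ],
)

```text
time: 16.25
tool_pos: [550.9, 268.8, 39.3]
tcp_rot: [3.141, -0.0, 0.691]
contact_force: [-1.8, -0.8, 5.1]
grip_width: 13.9
```

Emit:
servo_tool(
  series=[
    [0,0,0,0.015,0],
    [0,0,0,0,0],
  ],
)

```text
time: 16.5
tool_pos: [550.9, 268.8, 39.3]
tcp_rot: [3.141, -0.001, 0.691]
contact_force: [-3.9, -1.1, 9.9]
grip_width: 14.0
```

Contact at the expected height. Back off a hair, open, retreat.

Emit:
servo_tool(
  series=[
    [0,0,0,-0.02,0],
    [0,0,0,0,0],
    [0.4,0,0,0,0],
    [0.7,0,0,0,0],
    [1,0,0,0,0],
    [1,0,0,0,0],
    [1,0,0,0,0],
    [1,0,0,0,0],
    [1,0,0,0,0],
    [1,0,0,0,0],
  ],
)

```text
time: 17.75
tool_pos: [550.9, 268.8, 38.9]
tcp_rot: [3.142, -0.0, 0.691]
contact_force: [0.5, -0.5, 0.3]
grip_width: 88.6
```

Emit:
servo_tool(
  series=[
    [1,0,0,-0.1,0],
    [1,0,0,-0.3,0],
    [1,0,0,-0.5,0],
    [1,0,0,-0.7,0],
    [1,0,0,-0.7,0],
    [1,0,0,-0.7,0],
    [1,0,0,0,0],
    [1,0,0,0,0],
  ],
)

```text
time: 18.75
tool_pos: [550.6, 268.7, 189.0]
tcp_rot: [-3.142, -0.0, 0.691]
contact_force: [-0.1, -0.3, 0.1]
grip_width: 91.8
```

```bash
python3 -c "
from h import *
look('scene','s7');pts('scene',['lid_grip','mat_top','short_jar'])
look('wrist','w7');pts('wrist',['lid_grip','mat_top'])
look('top','t7');pts('top',['short_jar'])
togo(551,268,160)
"
```

```text
scene lid_grip 0.57 [548.2 269.5  50.3]
scene mat_top 0.8 [553.4 266.3   5.2]
scene short_jar 0.67 [570.1 -45.5   2.1]
wrist lid_grip 0.58 [553.5 271.5  45.6]
top short_jar 0.86 [569.1 -40.7   1.9]
top short_jar 0.45 [551.6 270.5  10.2]
t 19.2 tcp [550.8 268.8 188.5] rpy deg [-1.7999e+02  3.0000e-02  3.9570e+01] F [-0.7  0.3 -0.7] M [-0.06  0.14  0.04] w 92.0 q [0.33 0.53 1.32 0.   1.28 1.21]
tool shift mm [-0.3  0.8 28.5] units [-0.006  0.015  0.57 ]
```

View pics/w7.png

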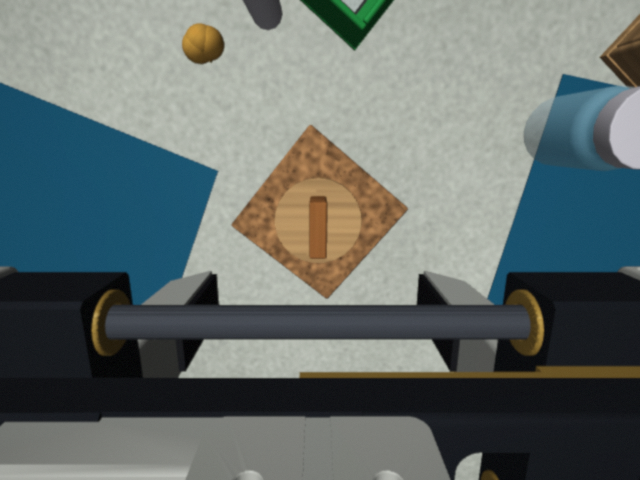

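View pics/s7.png

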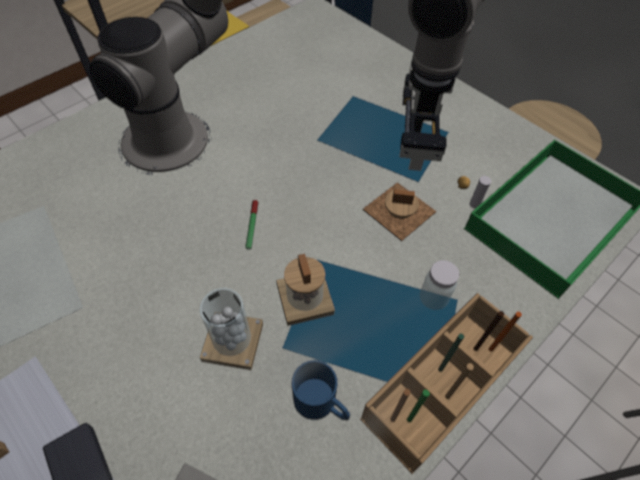

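The stopper stands upright in the middle of the mat: flange centre at about (318,220), mat centre at about (320,213). The gripper is clear and the short jar has not moved.

```bash
python3 -c "
from plant import bot
print(bot.close_job())"
```

```text
the job is handed in; nothing more can be done
None
```

I took the tall jar's stopper out and stood it upright, plug down, near the middle of the cork mat, then let go and handed the job in. No verdict was reported.

- **Twist and pull:** I pinched the grip and turned it about 21.6° one way, then back to within about 0.1° of its starting angle. By then it had risen about 8 mm, with the plug still in the neck. I then pulled it free with small wiggles. These angles are the gripper's own readings. The wrist pictures, taken at about 14° and again once it was turned back, showed the stopper turning with the fingers without slipping.
- **Placing:** I felt contact at the expected height, with the gripper's measuring point (TCP) at 39.3 mm, pressing with about 10 N at most. I backed off slightly, opened the fingers and moved 150 mm straight up.
- **Last checks:** The pictures show the stopper upright and about 3–6 mm from the mat's centre, against the 30 mm allowed. Its grip is about 44 mm above the mat. The short jar reads within about 3 mm of where it stood. The gripper was clear, and 19 of the 50 s had been used.
- **Disagreements:** The cameras differed by about 5 mm on the stopper's position, both before the grasp and after placing. In the last look the wrist camera did not report the mat, and the top camera gave a second, low-confidence "short jar" where the placed stopper stands, which is a misreading.

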